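Flip the hex key and lever the fixture's stiff clamp screw tight

ROBOT

A 6-joint arm with a two-finger parallel gripper is mounted at the origin on the work surface. World frame = base frame: x ahead of the robot, y to its left, z up, the work surface at z = 0. Lengths are in mm, angles in degrees, forces in N, time in s.
With the tool pointing down it reaches from about 300 to 850 mm from the base axis. Payload 4.2 kg.
Tool frame: the origin (TCP) lies on the centre line of the jaws, within the pads' length; the fingertips stand 14 mm ahead of it and the grasp point (between the pads) lies 5 mm behind it; z points along the fingers, y is the line along which they close (so a half turn about z gives the same grasp; the last joint's range is limited). The gripper opens to 91 mm and grips with 3 to 60 N. Pads are 32 mm wide; open, the fingers measure 118 mm over their backs; the gripper's body (76 mm by 178 mm) begins 60 mm behind the grasp point.
Start: joints at [63.14, 18.312, 89.639, -0, 72.044, -1.146], TCP at [249.488, 518.071, 227.976] pointing down, gripper open.
Joint ranges: [-177.97, 177.97], [-48.28, 115.42], [12.27, 149.76], [-77.06, 257.06], [2.81, 150.46], [-146.56, 146.56]. Speed limits (degrees/s): [147.25, 147.25, 180, 180, 180, 180].

INTERFACE

Orientations are given as [roll, pitch, yaw] about the fixed x, y, z axes, in that order (R = Rz(yaw) Ry(pitch) Rx(roll)).
In Python, from workcell import env gives the robot as it stands.
- The arm moves only by the tool arm_command, never from a script. Its argument "motion" is a list of rows, each an object with "offset": the shift along the tool's x, y, z in m, a list of three; "spin": the turn about the tool's z in rad. In form: [{"offset": [tx, ty, tz], "spin": spin}, ...]. A call has 1 to 5 rows; each row shifts and turns the commanded pose from where the row before left it, along the tool's axes as they then stand; what a row does not reach is not made up. A row lasts 1/8 s, in which the tool goes at most 62.5 mm and 10.7 degrees, less where a joint would pass 70% of its speed; a pose out of reach is approached as far as the arm can. A call with a gripper value outside its range is refused whole. "jaw" is the finger opening in m, from 0 to 0.0912, set as the call begins (left out, the last holds). The fingers move at their own pace and stop on an object; "newtons" is the grip in N (left out, the last holds). Time passes only in rows, so rows that do not move let the fingers close. It gives the time, the measured TCP pose, the force, the opening and the grip force at its end, in the units of the state.
- env.state(): the state, without advancing time (a new reading comes with each control period).
- env.grab_frame(name): name is "scene" or "top" or "wrist"; returns (picture, depth): 384x512x3 uint8, blue, green, red; 384x512 float32, mm along the optical axis (not along the pixel's ray), 0 where there is no reading.
- env.camera_model(name): a dict with "fx", "fy", "cx", "cy" (pixels), "eye" and "rotation" of the camera in the world; the wrist camera has in their place "hand_eye" (4x4, takes a point from camera to tool coordinates, whose origin is the TCP and whose axes are the flange's). Camera axes: x right, y down, z forward; pixel columns grow to the right and rows downward; lengths in mm; the calibration is good to about 2 mm. A picture is of the moment at which its call begins: read the wrist's pose just before it. camera_model takes no time and is no camera call.
- env.job_done(): hands the job in; it is judged then, once.
Trained networks look in the newest picture that a camera, given by its name, has taken for a name from the list of things; names that differ only in an ending like _2 or _b are one class to them, and where a whole thing is asked for, a point or a joint stands for the part that bears it (a point fixed in the world has none). Each returns a list of dicts, best first, with "score" (0 to 1); they miss things now and then, are a little off and sometimes report something else, mostly with a low value. They report only what shows in the picture. A call takes as long as a camera call. They do not tell look-alikes from the thing itself.
- env.boxes_of(camera, target): "bbox" ([left, top, right, bottom] in pixels, round what is visible of it).
- env.pinpoint(camera, target): "location" ([column, row] in pixels: a listed point, or the origin of a listed thing).
The state is a dict: "time_s": time; "qpos": joint angles; "qvel": joint speeds; "effort": joint torques, N m; "ee_pos": TCP position; "ee_rot": TCP orientation; "force": force on the tool from outside, world axes, zero at the start; "torque": the same for the moment, N m; "gripper_width": finger opening in mm; "gripper_force": force on a finger pad.
Only numpy, scipy, OpenCV 4.12 (cv2) and the standard library are available. Lean on these libraries where they do the work, as an engineer would, in place of code of your own. Each camera call takes 0.05 s, during which the arm holds its last target. There are 200 camera calls.

TASK

Take the big hex key out of its wooden rack, turn it over so that its short arm goes right down into the hexagon socket of the clamp screw on the cross-slide table, then use the long arm as a lever, pushing near its end, to turn the stiff screw clockwise until it comes up against its stop. The table is already lined up for drilling and held by friction only, so do not shift it, and leave the other things alone. Finish with the key left standing in the tight screw, let go.

Things in the scene. Friction and masses are not known exactly. Their poses are not given: they have to be found in the camera images.
- key: Black steel L-shaped hex key, 14 mm across flats, 0.25 kg, bright tips. Origin: centre of the long arm's tip. The long arm runs along the key's +z, 145 mm to the corner (centre lines); from there the short arm runs 54 mm along its +x. Flats of both arms face its +y and -y. It starts standing in the rack, long arm down, short arm level on top. Centre of mass about 53 mm from the corner.
- key_corner (a point): Corner of the key where the two centre lines meet; axes as the key's. Two edges (corners of the hexagon, 16.2 mm over them) of each arm lie in the plane of the L (the key's xz plane).
- key_short_tip (a point): Centre of the end face of the short arm, 54 mm from the corner; axes as the key's. The last 4 mm of both arms taper as a cone from 13.8 down to 10.4 mm diameter; behind it the full hexagon starts.
- key_long_tip (a point): Centre of the end face of the long arm (the key's origin).
- rack: Fixed pale wooden block 110 x 60 x 45 mm high; origin: centre of its underside. A round hole of 18 mm at its middle, 36 mm deep, holds the key loosely, its short arm along the rack's +x (towards the robot's left, within about 40 degrees). Two thin small keys stand at the rack's x = +42 mm, below the short arm, up to 78 mm above the bench.
- cross_base: Fixed green base 160 x 120 x 16 mm of the small cross-slide table; origin: centre of its underside, z up. Its slides, held by friction only, carry the grey plate (fixture). The upright clamp screw stands over this origin at the start. Black handwheels 30 mm wide on its -x and the saddle's -y side stick out to x = -104 and y = -114 mm, below 40 mm.
- fixture: Grey plate of the table, 150 x 210 mm, 28 to 42 mm above the bench, with all it carries; origin on the bench under the screw, axes as the base's. It starts to slide sideways if pushed with over 20 to 28 N (also through the key); never shift it 2 mm. A strap clamp (34 mm wide, y -76 to 64 mm) holds down a finned heatsink (top 88 mm, y 36 to 89 mm). The screw's head is the highest part.
- socket (a point): Mouth centre of the clamp screw's hexagon socket, on top of the round steel head (29 mm diameter, top 103 mm above the bench); z up, turns with the screw. Socket 14.8 mm across flats, 18 mm deep, flat floor; two opposite hexagon corners lie on this point's x axis (yellow dot at +x). Key's turning play about 4 degrees either way. Key home: its corner 36 mm above the mouth.
- screw: The clamp screw; origin on its axis 22 mm below the socket's mouth, axes as the socket's. It turns clockwise from above to tighten, 0.5 to 1.4 rad from its start to a firm stop that can only be felt (no mark shows it). Stiff: about 1.0 N m at first, up to 1.5 N m just before the stop, then rigid. It stays where it is left and neither rises nor sinks.
- strap_toe (a point): Point on top of the red strap, at the fixture's x = 0, y = 50 mm. Turning the screw draws the strap down evenly, 1.5 mm per rad; 80 mm above the bench when slack, 78 mm when the screw is at its stop.
- meter: Bystander: yellow hand meter 75 x 130 x 34 mm, lying on the bench, loose. Origin at the centre of the underside.
- jar: Bystander: amber jar, 52 mm diameter, 60 mm high, loose. Origin at the centre of the underside.
- bin: Bystander: blue open parts bin 80 x 110 x 45 mm, loose. Origin at the centre of the underside.
Not all that is in view belongs to the job. Of the things like the key, leave any that is white; of the rest the larger one is meant.

How it is judged (in metres and radians):
On the way, in this order (a step that is already met when the one before it is completed fails the run):
1. the key, turned over, has its short arm seated in the screw's socket (z of key_short_tip in the frame of socket below -0.011 m and horizontal distance between key_short_tip and socket below 0.004 m and angle between the x axis of key and the z axis of fixture, either way round below 0.2 rad), for 0.2 s.
2. the screw is turned up to its stop with the key still seated (z of strap_toe in the frame of fixture below 0.0781 m and z of key_short_tip in the frame of socket below -0.01 m and horizontal distance between key_short_tip and socket below 0.004 m), for 0.2 s.
At the end, for the whole second after the job is handed in: The screw is within 5 degrees of its stop (strap top at most 78.1 mm high); the key rests in it, let go, short arm at least 10 mm deep, its tip within 4 mm of the socket's axis, short arm within 0.25 rad of vertical; the table's plate is within 2 mm of where it started (z of strap_toe in the frame of fixture below 0.07812 m and z of key_short_tip in the frame of socket below -0.01 m and horizontal distance between key_short_tip and socket below 0.004 m and angle between the x axis of key and the z axis of fixture, either way round below 0.25 rad and linear speed of key below 0.03 m/s and distance of fixture from where it was at the start of the episode below 0.002 m); the robot touches nothing.
It fails at once if the table's plate is shifted by more than 2 mm (distance of fixture from where it was at the start of the episode above 0.002 m).
It fails at once if the meter, the jar or the bin is moved by more than 25 mm (distance of any of meter, jar, bin from where it was at the start of the episode above 0.025 m).
It also fails if it takes over 72 s, if anything falls off the work surface, if the arm or the gripper's body presses on something with over 40 N, if the wrist force passes 120 N, or if a joint passes its speed limit or range.

## Working session

There is one attempt and no reset: what is moved stays moved. The work goes in short steps, Python scripts to look and compute and a tool call to move; the robot and the scene stay as the last step left them, time stands still between calls to the robot, and variables do not carry over. Pictures are saved under pics/ and viewed, at most 10 in all, crops included, and the job is handed in when it is done.

Besides the shell and the picture viewer there is one more tool, called after "Request:" by a JSON object that holds its "op" and its "data". arm_command: Moves the arm, as the interface text tells. Its arguments: {"type":"object","properties":{"motion":{"type":"array"},"jaw":{"type":"number"},"newtons":{"type":"number"}},"required":["motion"]}

```bash
mkdir -p pics; ls; cat > h.py <<'E'
import numpy as np, cv2
from workcell import env
from scipy.spatial.transform import Rotation as R
def cam(name,s=None):
    m=env.camera_model(name)
    if 'hand_eye' in m:
        s=s or env.state(); T=np.eye(4); T[:3,:3]=R.from_euler('xyz',s['ee_rot'],degrees=True).as_matrix(); T[:3,3]=s['ee_pos']
        T=T@np.array(m['hand_eye'])
    else:
        T=np.eye(4);T[:3,:3]=np.array(m['rotation']);T[:3,3]=m['eye']
    return m,T
def unproj(m,T,uv,d):
    p=np.array([(uv[0]-m['cx'])/m['fx']*d,(uv[1]-m['cy'])/m['fy']*d,d]); return T[:3,:3]@p+T[:3,3]
def atz(m,T,uv,z):
    r=T[:3,:3]@np.array([(uv[0]-m['cx'])/m['fx'],(uv[1]-m['cy'])/m['fy'],1]); return T[:3,3]+r*(z-T[2,3])/r[2]
def proj(m,T,p):
    c=T[:3,:3].T@(np.array(p)-T[:3,3]); return np.array([m['fx']*c[0]/c[2]+m['cx'],m['fy']*c[1]/c[2]+m['cy']])
E
python3 - <<'E'
from h import *
np.set_printoptions(precision=1,suppress=True)
s=env.state();print(s)
for n in ['top','scene']:
    m,T=cam(n); print(n,m['fx'],T)
    p,d=env.grab_frame(n); cv2.imwrite(f'pics/{n}0.png',p); np.save(f'{n}0.npy',d)
    for t in ['key','key_corner','key_short_tip','rack','socket','cross_base','strap_toe','meter','jar','bin']:
        for r in env.pinpoint(n,t)[:3]:
            u=r['location']; dd=d[int(np.clip(round(u[1]),0,383)),int(np.clip(round(u[0]),0,511))]
            print(n,t,round(r['score'],2),np.array(u),dd,unproj(m,T,u,dd) if dd>0 else '')
print(env.camera_model('wrist'))
E
```

```text
pics
{'time_s': 0.0, 'qpos': array([63.1, 18.4, 89.7,  0. , 72. , -1.1]), 'qvel': array([ 0.1, -0. , -0.1, -0. , -0. , -0. ]), 'effort': array([ -0. , -41.2, -23.2,   0.1,   0. ,  -0. ]), 'ee_pos': array([249.2, 517.6, 227.1]), 'ee_rot': array([-179.9,   -0. ,  154.3]), 'force': array([ 0. , -0.1,  0.1]), 'torque': array([0., 0., 0.]), 'gripper_force': 0.0, 'gripper_width': 91.39175902276122}
top 475.82629158520325 [[-174.1   -0.1  -89.9  425.8]
 [-174.1   -0.1  -89.9  -71.7]
 [-174.1   -0.1  -89.9 1352.4]
 [   0.     0.     0.     1. ]]
top key 0.96 [378.4 228.9] 1341.7205 [-179842.2 -180339.7 -178915.6]
top key 0.73 [267.9 270. ] 1330.5137 [-124555.9 -125053.4 -123629.4]
top key 0.63 [283.5 210.3] 1197.7565 [-118907.4 -119404.9 -117980.9]
top key_corner 0.8 [337.  204.2] 1345.3585 [-159945.9 -160443.4 -159019.4]
top key_corner 0.65 [305.5 264. ] 1340.1394 [-143894.6 -144392.1 -142968.1]
top key_corner 0.45 [286.8 205.2] 1309.1948 [-131589.5 -132087.  -130662.9]
top key_short_tip 0.62 [326.7 219.1] 1336.2155 [-153824.5 -154322.  -152897.9]
top key_short_tip 0.46 [263.1 207.3] 1360.7
[... 1969 characters left out ...]
310.2]
scene cross_base 0.24 [385.1 217.1] 1146.973 [75725.2 74616.1 75598.6]
scene strap_toe 0.84 [379.8 213.4] 1155.8234 [78153.2 77044.  78026.5]
scene meter 0.66 [173.2 282.5] 1097.6332 [142585.8 141476.6 142459.1]
scene jar 0.69 [275.8 308.6] 1037.0377 [102655.2 101546.  102528.5]
scene bin 0.69 [363.9 314.3] 1089.6818 [78844.1 77734.9 78717.4]
scene bin 0.4 [230.9 174.8] 1115.4741 [125613.2 124504.1 125486.6]
{'fx': 295.13983610689684, 'fy': 295.13983610689684, 'cx': 255.53929753613306, 'cy': 187.5912342414923, 'hand_eye': array([[   0. ,   -1. ,   -0.2,   67.1],
       [   1. ,   -0. ,    0. ,   -0.1],
       [  -0. ,   -0.2,    1. , -155.7],
       [   0. ,    0. ,    0. ,    1. ]])}
```

```bash
sed -i "s/T\[:3,:3\]=np.array(m\['rotation'\])/T[:3,:3]=R.from_euler('xyz',m['rotation'],degrees=True).as_matrix()/" h.py
python3 - <<'E'
from h import *
np.set_printoptions(precision=1,suppress=True)
L={'top':{'key':(378.4,228.9),'key2':(267.9,270),'key3':(283.5,210.3),'kc1':(337,204.2),'kc2':(305.5,264),'kc3':(286.8,205.2),'tip':(326.7,219.1),'tip2':(263,207.3),'rack':(279.6,209),'socket':(165,224.5),'toe':(151.6,218.6),'meter':(309.5,134.9),'jar':(225,128),'bin':(156.6,144.1)},
'scene':{'kc':(229.8,175.6),'tip1':(192,188.9),'tip2':(251.7,182.7),'tip3':(224.5,176.5),'rack':(228.4,211.3),'socket':(366.9,197.5),'base':(359,221),'toe':(379.8,213.4),'jar':(275.8,308.6)}}
for n in L:
    m,T=cam(n);d=np.load(f'{n}0.npy')
    for k,u in L[n].items():
        dd=d[round(u[1]),round(u[0])];print(n,k,u,unproj(m,T,u,dd))
a=cv2.imread('pics/top0.png');cv2.imwrite('pics/a.png',cv2.resize(a[90:330,120:440],(800,600),interpolation=cv2.INTER_CUBIC))
a=cv2.imread('pics/scene0.png');cv2.imwrite('pics/b.png',cv2.resize(a[110:350,110:430],(800,600),interpolation=cv2.INTER_CUBIC))
E
```

```text
top key (378.4, 228.9) [ 472.3 -416.2    8.8]
top key2 (267.9, 270) [ 357.3 -104.5    7.7]
top key3 (283.5, 210.3) [ 513.6 -140.3  157.4]
top kc1 (337, 204.2) [ 541.8 -299.9   12.2]
top kc2 (305.5, 264) [ 373.7 -210.6   -0.1]
top kc3 (286.8, 205.2) [ 535.8 -155.7   47.7]
top tip (326.7, 219.1) [ 499.3 -269.5   16.9]
top tip2 (263, 207.3) [534.  -90.9  -4.4]
top rack (279.6, 209) [ 517.1 -130.6  154.9]
top socket (165, 224.5) [480.9 171.9  80.6]
top toe (151.6, 218.6) [496.6 208.   80.8]
top meter (309.5, 134.9) [ 735.3 -221.3   37.8]
top jar (225, 128) [749.2  15.3  59.9]
top bin (156.6, 144.1) [715.4 215.5   4.5]
scene kc (229.8, 175.6) [ 531.5 -146.5  159.9]
scene tip1 (192, 188.9) [ 483.3 -270.1    0.6]
scene tip2 (251.7, 182.7) [ 426.8 -120.5    2.9]
scene tip3 (224.5, 176.5) [ 425.8 -196.3    5.1]
scene rack (228.4, 211.3) [ 555.4 -148.    44.2]
scene socket (366.9, 197.5) [472.4 174.4  99.7]
scene base (359, 221) [504.7 169.8  42.1]
scene toe (379.8, 213.4) [494.6 212.1  77.1]
scene jar (275.8, 308.6) [780.4  20.3  59.2]
```

View pics/a.png

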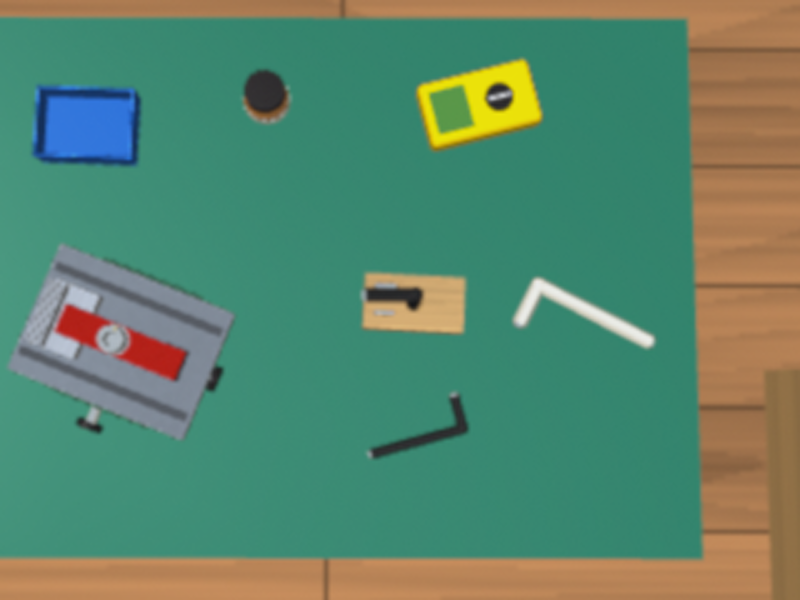

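View pics/b.png

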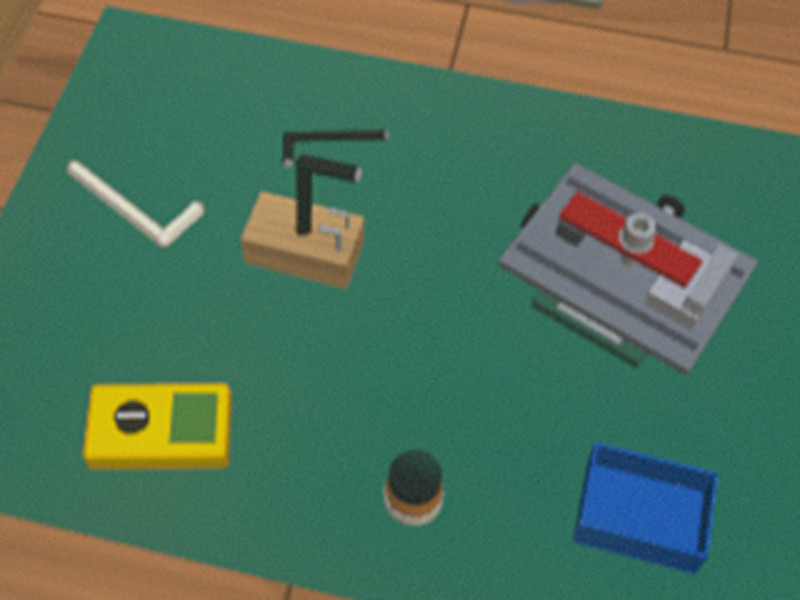

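Black key stands in the rack (crop 415,297 in the top view), and the white one and the small black one lie on the bench. The screw head is at about (112,340). Next I'll go over the screw for a closer look.

Request:
{"op": "arm_command", "data": {"motion": [{"offset": [-0.042,-0.0237,0.0085],"spin": 0},{"offset": [-0.042,-0.0237,0.0085],"spin": 0},{"offset": [-0.042,-0.0237,0.0085],"spin": 0},{"offset": [-0.042,-0.0237,0.0085],"spin": 0},{"offset": [-0.042,-0.0237,0.0085],"spin": 0}]}}

```text
time_s: 1.72
ee_pos: [388.1, 319.0, 185.4]
ee_rot: [180.0, 0.0, 154.3]
force: [0.6, 0.3, 0.8]
gripper_width: 91.2
gripper_force: 0.0
```

Request:
{"op": "arm_command", "data": {"motion": [{"offset": [-0.042,-0.0237,0.0085],"spin": 0},{"offset": [-0.042,-0.0237,0.0085],"spin": 0},{"offset": [-0.042,-0.0237,0.0085],"spin": 0},{"offset": [-0.042,-0.0237,0.0085],"spin": 0},{"offset": [0,0,0],"spin": 0}]}}

```text
time_s: 2.35
ee_pos: [498.7, 159.5, 150.8]
ee_rot: [-180.0, -0.0, 154.0]
force: [-0.7, 0.1, 0.2]
gripper_width: 91.2
gripper_force: 0.0
```

```bash
cat >> h.py <<'E'
def look(tag,names,crop=None,k=3):
    s=env.state(); m,T=cam('wrist',s); p,d=env.grab_frame('wrist'); cv2.imwrite(f'pics/{tag}full.png',p); np.save(f'{tag}.npy',d); np.save(f'{tag}T.npy',T)
    print('tcp',s['ee_pos'],s['ee_rot'],'F',s['force'],s['time_s'])
    for t in names:
        for r in env.pinpoint('wrist',t)[:2]:
            u=r['location']; dd=d[int(np.clip(round(u[1]),0,383)),int(np.clip(round(u[0]),0,511))]
            print(t,round(r['score'],2),np.array(u),dd,unproj(m,T,u,dd))
    if crop: x,y,w,h=crop; cv2.imwrite(f'pics/{tag}.png',cv2.resize(p[y:y+h,x:x+w],None,fx=k,fy=k,interpolation=cv2.INTER_CUBIC))
    return p,d,m,T
E
python3 - <<'E'
from h import *
np.set_printoptions(precision=2,suppress=True)
p,d,m,T=look('s1',['socket','screw','strap_toe'])
u=[int(v) for v in env.pinpoint('wrist','socket')[0]['location']]
x,y=max(0,u[0]-50),max(0,u[1]-50); print(x,y)
cv2.imwrite('pics/s1.png',cv2.resize(p[y:y+100,x:x+100],(600,600),interpolation=cv2.INTER_CUBIC))
E
```

```text
tcp [498.7  159.53 150.82] [-179.95   -0.01  154.03] F [-0.72  0.1   0.16] 2.35
socket 0.72 [260.3 181.1] 228.88303 [485.2  170.37  83.18]
screw 0.94 [256.4 173.5] 227.22942 [478.44 170.29  83.38]
strap_toe 0.56 [324.3 169.7] 230.96182 [499.75 219.02  79.03]
210 131
```

View pics/s1.png

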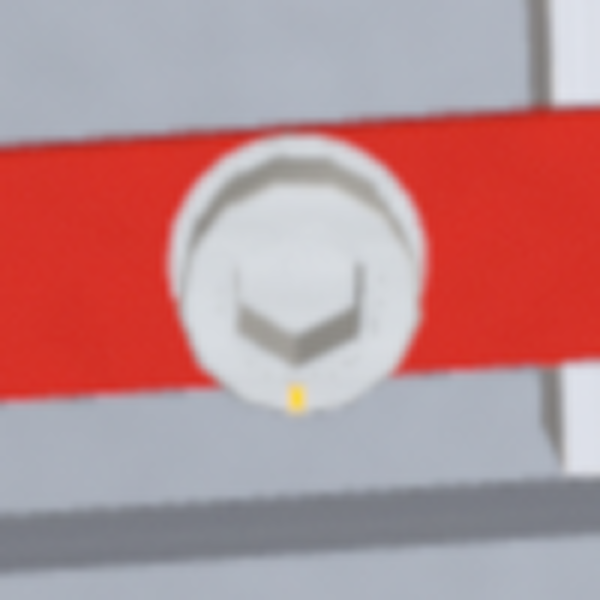

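The close-up shows the head's top face as a circle centred at about crop (300,291), i.e. full picture (260,180). The hexagon has corners up and down, and the yellow dot is at crop (297,398). I'll compute the pose and head for the key.

```bash
python3 - <<'E'
from h import *
np.set_printoptions(precision=2,suppress=True)
T=np.load('s1T.npy');m=env.camera_model('wrist');d=np.load('s1.npy')
f=lambda x,y:(210+x/6-.42,131+y/6-.42)
c=atz(m,T,f(300,291),103);o=atz(m,T,f(297,398),103)
print(c,o,np.degrees(np.arctan2(*(o-c)[1::-1])),np.linalg.norm(o-c))
for q in [(200,290),(400,290),(300,398),(205,320)]:
    u=f(*q);print(unproj(m,T,u,d[round(u[1]),round(u[0])]))
# points on head top from depth
v,u=np.mgrid[140:230,215:305];z=d[v,u];P=np.array([unproj(m,T,(a,b),e) for a,b,e in zip(u.ravel(),v.ravel(),z.ravel()) if e>0])
k=np.abs(P[:,2]-103)<4;print(k.sum(),np.median(P[k],0),P[k].min(0),P[k].max(0))
E
```

```text
[479.51 172.19 103.  ] [491.12 166.19 103.  ] -27.328662106869867 13.068050756361153
[474.4  161.56 102.17]
[484.56 182.81 102.92]
[491.4  166.46 102.53]
[477.96 160.43 101.93]
890 [479.82 171.81 102.  ] [466.4  157.49  99.07] [494.31 185.68 104.07]
```

Request:
{"op": "arm_command", "data": {"motion": [{"offset": [0,0,-0.04],"spin": 0},{"offset": [-0.0297,-0.0536,-0.005],"spin": 0},{"offset": [-0.0297,-0.0536,-0.005],"spin": 0},{"offset": [-0.0297,-0.0536,-0.005],"spin": 0},{"offset": [-0.0297,-0.0536,-0.005],"spin": 0}]}}

```text
time_s: 3.22
ee_pos: [511.5, -83.4, 212.1]
ee_rot: [180.0, 0.1, 154.4]
force: [0.7, -0.5, 0.7]
gripper_width: 90.9
gripper_force: 0.0
```

Request:
{"op": "arm_command", "data": {"motion": [{"offset": [-0.0297,-0.0536,-0.005],"spin": 0},{"offset": [0,0,0],"spin": 0.182},{"offset": [0,0,0],"spin": 0.182},{"offset": [0,0,0],"spin": 0.182},{"offset": [0,0,0],"spin": 0.182}]}}

```text
time_s: 3.85
ee_pos: [515.1, -142.8, 216.7]
ee_rot: [180.0, 0.0, 112.3]
force: [0.1, -0.2, -0.4]
gripper_width: 91.2
gripper_force: 0.0
```

Request:
{"op": "arm_command", "data": {"motion": [{"offset": [0,0,0],"spin": 0.182},{"offset": [0,0,0],"spin": 0.182},{"offset": [0,0,0],"spin": 0}]}}

```text
time_s: 4.22
ee_pos: [515.1, -142.9, 216.7]
ee_rot: [180.0, -0.0, 91.9]
force: [0.6, -0.8, 0.5]
gripper_width: 90.8
gripper_force: 0.0
```

```bash
python3 - <<'E'
from h import *
np.set_printoptions(precision=2,suppress=True)
p,d,m,T=look('k1',['key_corner','key_short_tip','rack','key'])
cv2.imwrite('pics/k1.png',cv2.resize(p,(800,600)))
P=[];v,u=np.mgrid[0:384,0:512]
for a,b,e in zip(u.ravel(),v.ravel(),d.ravel()):
    if e>0:P.append(unproj(m,T,(a,b),e))
P=np.array(P);k=(P[:,2]>150)&(P[:,2]<166)&(np.hypot(P[:,0]-515,P[:,1]+120)<90);Q=P[k]
c,w,_ = np.linalg.svd(Q[:,:2]-Q[:,:2].mean(0),full_matrices=False)
print(k.sum(),Q.mean(0),Q.min(0),Q.max(0),_[0],np.degrees(np.arctan2(_[0][1],_[0][0])))
t=(Q[:,:2]-Q[:,:2].mean(0))@_[0];print(t.min(),t.max()); q=(Q[:,:2]-Q[:,:2].mean(0))@_[1];print(q.min(),q.max())
E
```

```text
tcp [ 515.13 -142.9   216.71] [179.98  -0.01  91.94] F [ 0.63 -0.8   0.47] 4.225
key_corner 0.78 [273.7 274. ] 403.7898 [ 545.45 -286.32    8.82]
key_corner 0.62 [262.7 206.9] 222.33772 [ 521.05 -142.87  160.08]
key_short_tip 0.78 [184.4 211.9] 392.44156 [ 423.14 -204.36   -0.8 ]
key_short_tip 0.71 [270.2 138.9] 214.33119 [524.58 -92.35 155.87]
rack 0.38 [260.1 176.3] 220.26659 [ 518.28 -120.15  156.57]
key 0.95 [126.7 132.1] 358.08807 [ 357.85 -101.55    8.62]
key 0.64 [260.9 176.4] 218.99597 [ 518.85 -119.95  157.83]
1481 [ 523.14 -120.98  157.76] [ 516.01 -153.14  150.38] [530.87 -91.72 162.45] [ 0.01 -1.  ] -89.56936013525224
-29.2469781177192 32.16846141632527
-7.530053061775358 7.289367125089282
```

View pics/k1.png

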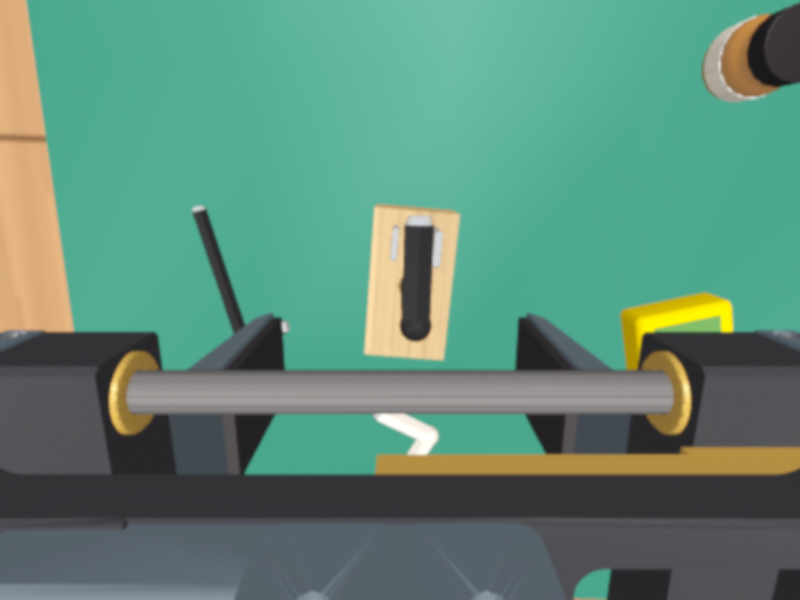

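The picture shows the key's corner at (415,330) and its short tip at (419,222), squarely between the open fingers. The key's short arm lies along world +y within a degree or so. I'll grip it 47 mm below the corner.

Request:
{"op": "arm_command", "data": {"motion": [{"offset": [-0.002,0.0085,0],"spin": 0.033},{"offset": [0,0,0.04],"spin": 0},{"offset": [0,0,0.04],"spin": 0},{"offset": [0,0,0.0345],"spin": 0},{"offset": [0,0,0],"spin": 0}]}}

```text
time_s: 5.1
ee_pos: [522.2, -145.3, 99.6]
ee_rot: [-179.7, -0.1, 89.8]
force: [0.0, -0.0, 0.2]
gripper_width: 91.4
gripper_force: 0.0
```

Request:
{"op": "arm_command", "data": {"motion": [{"offset": [0,0,0],"spin": 0},{"offset": [0,0,0],"spin": 0},{"offset": [0,0,0],"spin": 0},{"offset": [0,0,0],"spin": 0},{"offset": [0,0,0],"spin": 0}], "jaw": 0.008, "newtons": 10}}

```text
time_s: 5.72
ee_pos: [523.6, -145.7, 102.2]
ee_rot: [180.0, 0.0, 89.8]
force: [0.8, -0.1, -0.6]
gripper_width: 44.3
gripper_force: 0.0
```

Request:
{"op": "arm_command", "data": {"motion": [{"offset": [0,0,0],"spin": 0},{"offset": [0,0,0],"spin": 0},{"offset": [0,0,0],"spin": 0}]}}

```text
time_s: 6.1
ee_pos: [523.5, -145.7, 101.9]
ee_rot: [-180.0, -0.0, 89.8]
force: [0.2, 0.6, -0.2]
gripper_width: 13.8
gripper_force: 2.5
```

Request:
{"op": "arm_command", "data": {"motion": [{"offset": [0,0,-0.01],"spin": 0},{"offset": [0,0,-0.018],"spin": 0},{"offset": [0,0,0],"spin": 0}]}}

```text
time_s: 6.48
ee_pos: [524.1, -145.9, 131.2]
ee_rot: [179.9, 0.0, 89.8]
force: [0.7, 0.9, -2.5]
gripper_width: 14.2
gripper_force: 10.0
```

Request:
{"op": "arm_command", "data": {"motion": [{"offset": [0.0123,0,0],"spin": 0},{"offset": [0.0123,0,0.001],"spin": 0},{"offset": [0.0113,0,0.003],"spin": 0},{"offset": [0.0113,0,0.004],"spin": 0}]}}

```text
time_s: 6.98
ee_pos: [523.8, -97.5, 121.7]
ee_rot: [180.0, -0.0, 89.9]
force: [-0.2, -1.9, -0.3]
gripper_width: 13.9
gripper_force: 10.0
```

Request:
{"op": "arm_command", "data": {"motion": [{"offset": [0.01,0,0.0055],"spin": 0},{"offset": [0.01,0,0.007],"spin": 0},{"offset": [0,0,0],"spin": 0}]}}

```text
time_s: 7.35
ee_pos: [523.0, -77.4, 108.4]
ee_rot: [-179.9, -0.1, 89.9]
force: [-0.4, 0.8, -2.7]
gripper_width: 13.5
gripper_force: 10.0
```

```bash
python3 - <<'E'
from h import *
p,d=env.grab_frame('scene'); u=env.state();print(u['ee_pos'],u['force'],u['gripper_width'])
m,T=cam('scene');c=proj(m,T,u['ee_pos']).astype(int);print(c)
x,y=c[0]-80,max(0,c[1]-80);cv2.imwrite('pics/c1.png',cv2.resize(p[y:y+140,x:x+160],None,fx=4,fy=4,interpolation=cv2.INTER_CUBIC))
E
```

```text
[523.13321062 -77.77775812 108.65744948] [ 0.01053684  0.31885651 -2.32534276] 13.976359309322945
[259 191]
```

View pics/c1.png

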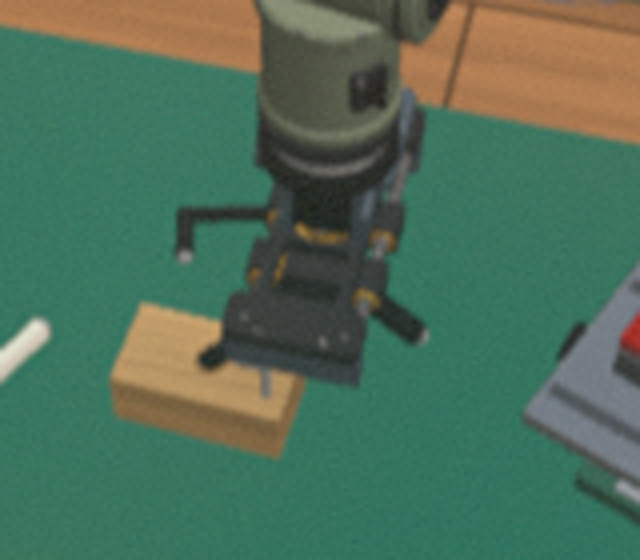

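The key leans about 45° with its short arm to the lower right (420,335) and its long tip at the hole (210,357). Next I'll lift it, turn it and press its tip on the rack top to bring the long arm level.

Request:
{"op": "arm_command", "data": {"motion": [{"offset": [0,0,-0.04],"spin": 0},{"offset": [0,0,-0.04],"spin": 0},{"offset": [0,0,0],"spin": -0.1745},{"offset": [0,0,0],"spin": -0.1745},{"offset": [0,0,0],"spin": -0.1745}]}}

```text
time_s: 8.02
ee_pos: [523.4, -78.6, 189.2]
ee_rot: [-180.0, -0.1, 120.1]
force: [-0.8, 0.3, -2.4]
gripper_width: 14.0
gripper_force: 10.0
```

Request:
{"op": "arm_command", "data": {"motion": [{"offset": [0,0,0],"spin": -0.1745},{"offset": [0,0,0],"spin": -0.1745},{"offset": [0,0,0],"spin": -0.1745},{"offset": [0,0,0],"spin": -0.1745},{"offset": [0,0,0],"spin": -0.1745}]}}

```text
time_s: 8.65
ee_pos: [523.3, -78.6, 189.1]
ee_rot: [180.0, -0.1, 170.1]
force: [-0.7, 0.4, -3.0]
gripper_width: 13.9
gripper_force: 10.0
```

Request:
{"op": "arm_command", "data": {"motion": [{"offset": [0,0,0],"spin": -0.1745},{"offset": [0.026,-0.045,0],"spin": 0},{"offset": [0.026,-0.045,0.01],"spin": 0},{"offset": [0,0,0.04],"spin": 0},{"offset": [0,0,0.022],"spin": 0}]}}

```text
time_s: 9.28
ee_pos: [469.8, -168.8, 115.7]
ee_rot: [179.9, -0.1, 179.7]
force: [-0.7, 0.0, -2.8]
gripper_width: 13.7
gripper_force: 10.0
```

Request:
{"op": "arm_command", "data": {"motion": [{"offset": [0.011,0,0.013],"spin": 0},{"offset": [0.009,0,0.015],"spin": 0},{"offset": [0,0,0],"spin": 0}]}}

```text
time_s: 9.65
ee_pos: [450.1, -168.1, 88.6]
ee_rot: [179.9, -0.2, 179.7]
force: [1.3, -0.5, -2.3]
gripper_width: 14.1
gripper_force: 10.0
```

Request:
{"op": "arm_command", "data": {"motion": [{"offset": [0.006,0,0.016],"spin": 0},{"offset": [0.002,0,0.011],"spin": 0},{"offset": [0,0,0],"spin": 0}]}}

```text
time_s: 10.02
ee_pos: [443.6, -168.2, 62.1]
ee_rot: [180.0, -0.0, 179.8]
force: [-0.0, 0.3, -3.1]
gripper_width: 13.9
gripper_force: 10.0
```

Request:
{"op": "arm_command", "data": {"motion": [{"offset": [0,0,0.008],"spin": 0},{"offset": [0,0,0],"spin": 0}]}}

```text
time_s: 10.28
ee_pos: [444.0, -168.3, 54.3]
ee_rot: [-180.0, 0.0, 179.8]
force: [0.7, -1.0, -2.4]
gripper_width: 13.7
gripper_force: 10.0
```

```bash
python3 - <<'E'
from h import *
p,d=env.grab_frame('scene'); u=env.state();print(u['ee_pos'],u['force'],u['gripper_width'])
m,T=cam('scene');c=proj(m,T,u['ee_pos']).astype(int);print(c)
x,y=c[0]-80,max(0,c[1]-80);cv2.imwrite('pics/c2.png',cv2.resize(p[y:y+140,x:x+160],None,fx=4,fy=4,interpolation=cv2.INTER_CUBIC))
E
```

```text
[ 443.98474904 -168.33320593   54.40432091] [ 0.32449291 -0.41631513 -2.56931856] 13.992249750659006
[232 172]
```

View pics/c2.png

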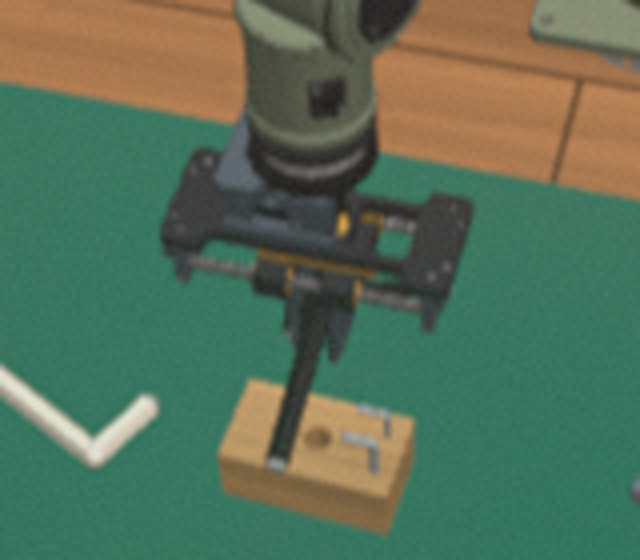

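The long arm now lies over the rack top, with its bright tip at (278,462). I'll check its tilt from the depth.

```bash
python3 - <<'E'
from h import *
np.set_printoptions(precision=1,suppress=True)
m,T=cam('scene');p,d=env.grab_frame('scene')
for a,b in [(278,462),(282,445),(290,420),(298,390),(306,360),(313,330),(316,315)]:
    u=(152+a/4,92+b/4); c=d[int(u[1])-1:int(u[1])+2,int(u[0])-1:int(u[0])+2];print(unproj(m,T,u,np.median(c)),c.min(),c.max())
E
```

```text
[ 556.8 -164.6   57.3] 1182.184 1186.9078
[ 545.4 -165.2   59.4] 1180.0906 1193.0864
[ 529.5 -164.3   64.4] 1191.1118 1199.8171
[ 508.2 -165.    67.1] 1197.2319 1204.8867
[ 489.4 -164.7   73.9] 1205.8204 1211.5104
[ 467.8 -166.    76.9] 1212.637 1223.124
[ 457.8 -166.7   79.6] 1218.6788 1225.4033
```

The arm still slopes about 12.7° and sits high in the pads. I'll level it fully until the short tip rests on the bench, then re-grip at the balance point.

Request:
{"op": "arm_command", "data": {"motion": [{"offset": [0.001,0,0.007],"spin": 0},{"offset": [0.001,0,0.006],"spin": 0},{"offset": [0.001,0,0.005],"spin": 0},{"offset": [0,0,0],"spin": 0}]}}

```text
time_s: 10.88
ee_pos: [440.3, -168.2, 36.0]
ee_rot: [180.0, -0.0, 179.8]
force: [-0.5, 0.4, -2.1]
gripper_width: 13.5
gripper_force: 10.0
```

```bash
cat > lvl.py <<'E'
from h import *
np.set_printoptions(precision=1,suppress=True)
m,T=cam('scene');p,d=env.grab_frame('scene');s=env.state();print(s['ee_pos'],s['force'])
v,u=np.mgrid[100:280,160:330];P=np.array([unproj(m,T,(a,b),e) for a,b,e in zip(u.ravel(),v.ravel(),d[v,u].ravel()) if e>0])
c=p[v,u].reshape(-1,3)[d[v,u].ravel()>0]
k=(abs(P[:,1]-s['ee_pos'][1])<12)&(P[:,0]>s['ee_pos'][0]+20)&(P[:,0]<580)&(c.max(1)<90)&(P[:,2]>47)
Q=P[k];print(len(Q))
for x in range(460,580,10):
    q=Q[abs(Q[:,0]-x)<5]
    if len(q)>3: print(x,np.percentile(q[:,2],85),q[:,1].mean())
print(Q[:,0].max())
E
python3 lvl.py
```

```text
[ 440.4 -168.2   36.2] [-0.3  0.4 -2.9]
669
460 165.79920794284888 -167.83208950368967
470 266.69067187476173 -168.47599415754897
480 299.2953877120362 -168.01837780677386
490 349.8404529516605 -164.6936211096775
500 62.32056309654092 -167.24250875772117
510 62.41408883453403 -166.3090345413864
520 60.96834217444693 -166.80012588763728
530 61.42367838983271 -166.27083204030254
540 60.39873750575212 -166.43094331078743
550 59.78696019018133 -166.32329365111653
553.3454616573696
```

Request:
{"op": "arm_command", "data": {"motion": [{"offset": [0,0,0],"spin": 0},{"offset": [0,0,0],"spin": 0},{"offset": [0,0,0],"spin": 0}], "jaw": 0.018}}

```text
time_s: 11.3
ee_pos: [440.6, -168.3, 36.6]
ee_rot: [-180.0, 0.0, 179.8]
force: [-0.6, -0.3, 0.3]
gripper_width: 18.2
gripper_force: 0.0
```

Request:
{"op": "arm_command", "data": {"motion": [{"offset": [-0.006,0,-0.004],"spin": 0},{"offset": [-0.006,0,-0.004],"spin": 0},{"offset": [-0.006,0,-0.003],"spin": 0},{"offset": [-0.005,0,-0.003],"spin": 0},{"offset": [0,0,0],"spin": 0}]}}

```text
time_s: 11.92
ee_pos: [464.1, -168.4, 50.7]
ee_rot: [-180.0, 0.0, 179.8]
force: [-0.0, -0.1, -0.4]
gripper_width: 18.0
gripper_force: 0.0
```

Request:
{"op": "arm_command", "data": {"motion": [{"offset": [0,0,0],"spin": 0},{"offset": [0,0,0],"spin": 0},{"offset": [0,0,0],"spin": 0},{"offset": [0,0,0],"spin": 0}], "jaw": 0.008, "newtons": 25}}

```text
time_s: 12.42
ee_pos: [463.4, -168.3, 50.4]
ee_rot: [180.0, -0.0, 179.8]
force: [-0.1, -0.1, 0.3]
gripper_width: 13.5
gripper_force: 25.0
```

```bash
python3 lvl.py; python3 - <<'E'
from h import *
np.set_printoptions(precision=1,suppress=True)
p,d,m,T=look('k2',['key_corner','key_short_tip'])
cv2.imwrite('pics/k2.png',cv2.resize(p,(640,480)))
E
```

```text
[ 463.4 -168.3   50.4] [0.6 0.4 0.6]
655
480 99.64547013909282 -171.94167687945168
490 178.0420141526697 -167.99587511880316
500 313.245452734739 -168.6772686360378
510 368.8073755859479 -164.0173205909871
520 60.16745923332215 -166.2117350996142
530 60.6421341753974 -166.39334794143974
540 60.28974909776003 -166.87878745771295
550 61.07988677352665 -165.90056817889382
551.0793844800546
tcp [ 463.4 -168.3   50.4] [180.   -0.  179.8] F [0.6 0.4 0.6] 12.475
key_corner 0.77 [191.9  96.7] 187.58415 [ 385.3 -208.6   10. ]
key_corner 0.57 [254.9 143.3] 145.35751 [ 410.1 -168.6   59.8]
key_short_tip 0.82 [118.3 259.5] 81.72306 [ 435.1 -206.5  131.5]
key_short_tip 0.8 [258.6 135.8] 145.19055 [ 406.5 -166.8   59. ]
```

View pics/k2.png

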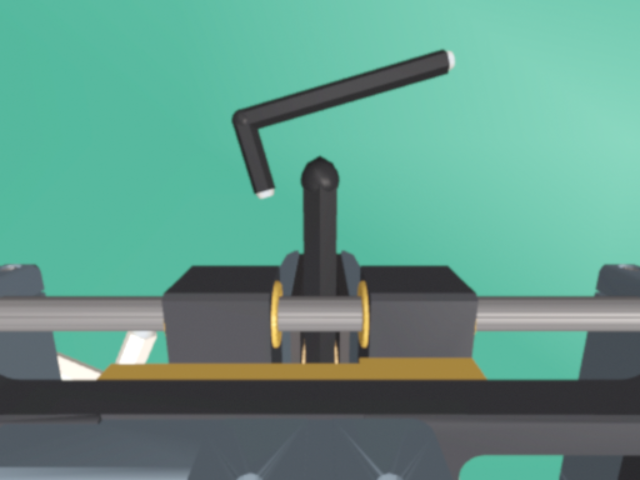

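The key lies level in the jaws, with its corner dome at (320,180) straight ahead of the fingers. I'll lift it and carry it over the screw.

Request:
{"op": "arm_command", "data": {"motion": [{"offset": [0,0,-0.03],"spin": 0},{"offset": [0,0,-0.05],"spin": 0},{"offset": [0,0,-0.045],"spin": 0},{"offset": [-0.0104,0.04,0],"spin": 0},{"offset": [-0.0104,0.055,0],"spin": 0}]}}

```text
time_s: 13.25
ee_pos: [484.7, -73.2, 175.7]
ee_rot: [-180.0, 0.0, 179.6]
force: [-0.2, -0.1, -2.7]
gripper_width: 14.5
gripper_force: 25.0
```

Request:
{"op": "arm_command", "data": {"motion": [{"offset": [-0.0104,0.055,0],"spin": 0},{"offset": [-0.0104,0.055,0],"spin": 0},{"offset": [-0.0104,0.055,0],"spin": 0},{"offset": [-0.0104,0.0565,0],"spin": 0},{"offset": [0,0,0],"spin": 0.1577}]}}

```text
time_s: 13.88
ee_pos: [526.9, 151.6, 174.6]
ee_rot: [180.0, -0.1, 170.8]
force: [-1.3, -1.0, -3.4]
gripper_width: 13.5
gripper_force: 25.0
```

Request:
{"op": "arm_command", "data": {"motion": [{"offset": [0,0,0],"spin": 0.1577},{"offset": [0,0,0],"spin": 0.1577},{"offset": [0,0,0],"spin": 0},{"offset": [0,0,0],"spin": 0}]}}

```text
time_s: 14.38
ee_pos: [526.6, 147.8, 175.1]
ee_rot: [-180.0, -0.0, 152.8]
force: [-0.1, 0.8, -1.9]
gripper_width: 13.5
gripper_force: 25.0
```

```bash
python3 - <<'E'
from h import *
np.set_printoptions(precision=1,suppress=True)
T=np.load('k2T.npy');m=env.camera_model('wrist')
print('outer edge earlier',atz(m,T,(256,125.6),54), 'corner top',atz(m,T,(256,144),61))
p,d,m,T=look('k3',['key_corner','socket'])
cv2.imwrite('pics/k3.png',cv2.resize(p[60:240,136:376],None,fx=3.3,fy=3.3,interpolation=cv2.INTER_CUBIC))
print('expected socket px',proj(m,T,(479.6,172,103)))
E
```

```text
outer edge earlier [ 401.8 -168.    54. ] corner top [ 410.3 -168.1   61. ]
tcp [526.6 147.8 175.1] [-180.    -0.   152.8] F [-0.1  0.8 -1.9] 14.375
key_corner 0.94 [256.8 141.8] 142.65323 [478.7 173.2 187. ]
socket 0.93 [257.6 135.8] 145.2598 [476.5 174.7 183.7]
socket 0.22 [257.7 128.4] 150.21501 [473.6 176.3 177.8]
expected socket px [255.5 133.7]
```

View pics/k3.png

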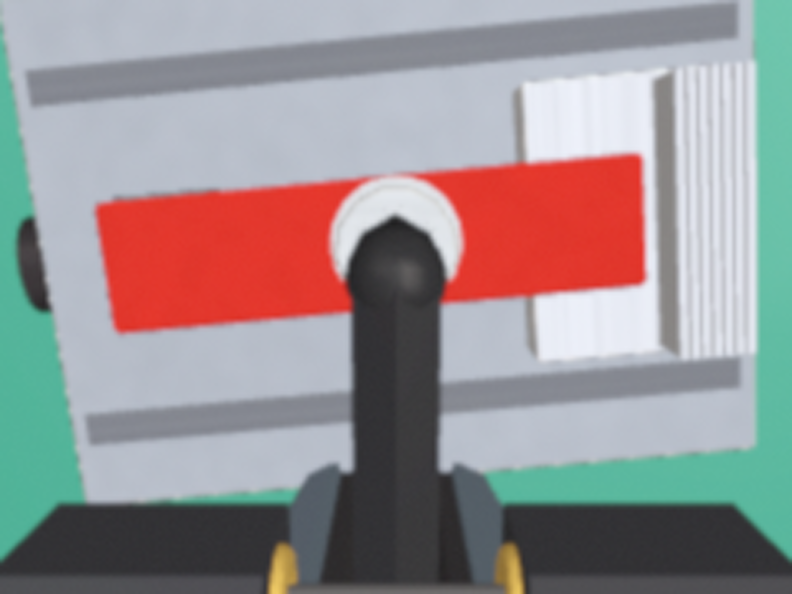

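The head circle is centred at crop (396,243) and the key's corner dome is right over it, at the lateral position 394. I'll lower it gently.

Request:
{"op": "arm_command", "data": {"motion": [{"offset": [-0.0006,0.0003,0.009],"spin": 0},{"offset": [0,0,0.009],"spin": 0},{"offset": [0,0,0.003],"spin": 0},{"offset": [0,0,0],"spin": 0}]}}

```text
time_s: 15.02
ee_pos: [527.4, 147.9, 154.0]
ee_rot: [-180.0, -0.0, 152.7]
force: [-0.7, -0.0, -1.9]
gripper_width: 13.7
gripper_force: 25.0
```

Request:
{"op": "arm_command", "data": {"motion": [{"offset": [0,0,0.002],"spin": 0},{"offset": [0,0,0.001],"spin": 0},{"offset": [0,0,0],"spin": 0}]}}

```text
time_s: 15.4
ee_pos: [527.6, 147.9, 151.5]
ee_rot: [180.0, 0.0, 152.7]
force: [0.2, 0.5, -1.7]
gripper_width: 13.4
gripper_force: 25.0
```

Request:
{"op": "arm_command", "data": {"motion": [{"offset": [0,0,0.001],"spin": 0},{"offset": [0,0,0.001],"spin": 0},{"offset": [0,0,0],"spin": 0}]}}

```text
time_s: 15.78
ee_pos: [527.6, 147.9, 149.4]
ee_rot: [-180.0, -0.0, 152.7]
force: [0.6, -0.4, -1.9]
gripper_width: 13.7
gripper_force: 25.0
```

Request:
{"op": "arm_command", "data": {"motion": [{"offset": [0,0,0.001],"spin": 0},{"offset": [0,0,0.001],"spin": 0},{"offset": [0,0,0],"spin": 0}]}}

```text
time_s: 16.15
ee_pos: [527.6, 147.8, 147.4]
ee_rot: [-180.0, 0.0, 152.7]
force: [-0.3, -1.3, -1.9]
gripper_width: 13.5
gripper_force: 25.0
```

Request:
{"op": "arm_command", "data": {"motion": [{"offset": [0,0,0.001],"spin": 0},{"offset": [0,0,0.001],"spin": 0},{"offset": [0,0,0],"spin": 0}]}}

```text
time_s: 16.52
ee_pos: [527.6, 147.9, 145.4]
ee_rot: [-180.0, 0.0, 152.7]
force: [0.6, -1.2, -2.0]
gripper_width: 13.7
gripper_force: 25.0
```

It is entering freely, so I'll go on down.

Request:
{"op": "arm_command", "data": {"motion": [{"offset": [0,0,0.0015],"spin": 0},{"offset": [0,0,0.0015],"spin": 0},{"offset": [0,0,0],"spin": 0}]}}

```text
time_s: 16.9
ee_pos: [527.6, 147.9, 142.3]
ee_rot: [-180.0, -0.0, 152.7]
force: [0.3, -1.5, -2.6]
gripper_width: 13.8
gripper_force: 25.0
```

Request:
{"op": "arm_command", "data": {"motion": [{"offset": [0,0,0.0015],"spin": 0},{"offset": [0,0,0.0015],"spin": 0},{"offset": [0,0,0.001],"spin": 0},{"offset": [0,0,0],"spin": 0}]}}

```text
time_s: 17.4
ee_pos: [527.6, 147.9, 138.4]
ee_rot: [-180.0, -0.0, 152.7]
force: [-0.3, -1.2, -1.3]
gripper_width: 13.6
gripper_force: 25.0
```

```bash
python3 - <<'E'
from h import *
np.set_printoptions(precision=1,suppress=True)
p,d,m,T=look('k4',['key_corner','socket'])
v,u=np.mgrid[60:230,200:310];P=np.array([unproj(m,T,(a,b),e) for a,b,e in zip(u.ravel(),v.ravel(),d[v,u].ravel())])
s=env.state();t=np.radians(s['ee_rot'][2]);r=P-s['ee_pos'];X=r[:,0]*np.cos(t)+r[:,1]*np.sin(t);Y=r[:,0]*np.sin(t)-r[:,1]*np.cos(t)
for a in range(15,70,5):
    q=(abs(X-a)<2.5)&(abs(Y)<3)&(P[:,2]<200)
    if q.sum()>3: print(a,np.median(P[q,2]))
E
```

```text
tcp [527.6 147.9 138.4] [-180.    -0.   152.7] F [-0.3 -1.2 -1.3] 17.4
key_corner 0.64 [256.  145.5] 143.64873 [481.2 172.2 149.7]
15 147.71882898152387
20 147.72131898808487
25 147.87482359062466
30 147.88731975727882
35 147.80600365498663
40 147.8945791176565
45 148.1593050279324
50 148.2405796400222
55 147.9984904151123
60 142.1971118523181
65 101.95012317756127
```

Seated about 17 mm deep and level. I'll release and shift towards the lever's end.

Request:
{"op": "arm_command", "data": {"motion": [{"offset": [0,0,0.001],"spin": 0},{"offset": [0,0,0],"spin": 0},{"offset": [0,0,0],"spin": 0}], "jaw": 0.024}}

```text
time_s: 17.92
ee_pos: [527.7, 148.2, 137.7]
ee_rot: [180.0, 0.0, 152.7]
force: [0.4, -0.1, -0.1]
gripper_width: 23.9
gripper_force: 0.0
```

Request:
{"op": "arm_command", "data": {"motion": [{"offset": [0,0,0],"spin": 0},{"offset": [-0.02,0,0],"spin": 0},{"offset": [-0.03,0,0],"spin": 0},{"offset": [-0.027,0,0],"spin": 0},{"offset": [0,0,0],"spin": 0}]}}

```text
time_s: 18.55
ee_pos: [598.4, 111.3, 137.1]
ee_rot: [180.0, 0.1, 152.6]
force: [-1.3, 0.2, 0.3]
gripper_width: 23.9
gripper_force: 0.0
```

Request:
{"op": "arm_command", "data": {"motion": [{"offset": [0,-0.004,0],"spin": 0},{"offset": [0.0002,-0.0039,0],"spin": 0.03},{"offset": [0.0002,-0.0039,0],"spin": 0.03},{"offset": [0,0,0],"spin": 0}], "jaw": 0.02}}

```text
time_s: 19.05
ee_pos: [590.1, 102.9, 137.9]
ee_rot: [179.9, 0.0, 149.2]
force: [1.2, 2.6, 0.5]
gripper_width: 20.0
gripper_force: 1.5
```

Request:
{"op": "arm_command", "data": {"motion": [{"offset": [0.0002,-0.0065,0],"spin": 0.05},{"offset": [0.0002,-0.0065,0],"spin": 0.05}]}}

```text
time_s: 19.3
ee_pos: [583.7, 93.8, 138.1]
ee_rot: [179.7, -0.0, 143.4]
force: [2.2, 7.4, 0.7]
gripper_width: 20.1
gripper_force: 3.9
```

Request:
{"op": "arm_command", "data": {"motion": [{"offset": [0.0002,-0.0065,0],"spin": 0.05},{"offset": [0.0002,-0.0065,0],"spin": 0.05}]}}

```text
time_s: 19.55
ee_pos: [575.6, 83.9, 138.1]
ee_rot: [179.7, -0.0, 137.7]
force: [2.8, 8.3, 0.5]
gripper_width: 20.0
gripper_force: 4.0
```

Request:
{"op": "arm_command", "data": {"motion": [{"offset": [0.0002,-0.0065,0],"spin": 0.05},{"offset": [0.0002,-0.0065,0],"spin": 0.05},{"offset": [0.0002,-0.0065,0],"spin": 0.05},{"offset": [0.0002,-0.0065,0],"spin": 0.05}]}}

```text
time_s: 20.05
ee_pos: [556.6, 66.9, 138.2]
ee_rot: [179.6, -0.1, 126.2]
force: [3.9, 8.9, 0.1]
gripper_width: 20.4
gripper_force: 4.2
```

Request:
{"op": "arm_command", "data": {"motion": [{"offset": [0.0001,-0.0039,0],"spin": 0.03},{"offset": [0,0,0],"spin": 0}]}}

```text
time_s: 20.3
ee_pos: [553.2, 64.5, 138.2]
ee_rot: [179.7, -0.1, 124.6]
force: [3.4, 9.0, 0.1]
gripper_width: 20.0
gripper_force: 3.8
```

Request:
{"op": "arm_command", "data": {"motion": [{"offset": [0.0001,-0.0039,0],"spin": 0.03},{"offset": [0,0,0],"spin": 0}]}}

```text
time_s: 20.55
ee_pos: [550.1, 62.5, 138.2]
ee_rot: [179.6, -0.1, 122.9]
force: [4.3, 8.3, -0.7]
gripper_width: 20.0
gripper_force: 3.9
```

Steady at about 9.5 N. I'll test whether a low grip setting makes the finger yield, which would serve as an overload clutch near the stop.

Request:
{"op": "arm_command", "data": {"motion": [{"offset": [0,-0.002,0],"spin": 0.015},{"offset": [0.0001,-0.002,0],"spin": 0.015},{"offset": [0,0,0],"spin": 0}], "newtons": 3}}

```text
time_s: 20.92
ee_pos: [545.9, 60.1, 137.9]
ee_rot: [179.8, -0.1, 121.2]
force: [2.2, 8.5, -0.7]
gripper_width: 32.4
gripper_force: 3.2
```

Request:
{"op": "arm_command", "data": {"motion": [{"offset": [0,-0.002,0],"spin": 0.015},{"offset": [0,0,0],"spin": 0}], "newtons": 7}}

```text
time_s: 21.18
ee_pos: [545.3, 59.4, 138.3]
ee_rot: [179.6, -0.1, 120.3]
force: [4.4, 7.7, -0.1]
gripper_width: 20.1
gripper_force: 4.1
```

The clutch works: at 3 N the finger gives way. With 6.5 N the push stays near 15 N, so I'll sweep on and watch the opening.

Request:
{"op": "arm_command", "data": {"motion": [{"offset": [0.0001,-0.0039,0],"spin": 0.03},{"offset": [0.0001,-0.0039,0],"spin": 0.03},{"offset": [0.0001,-0.0039,0],"spin": 0.03}], "newtons": 6.5}}

```text
time_s: 21.55
ee_pos: [535.3, 54.2, 138.4]
ee_rot: [179.6, -0.1, 115.1]
force: [4.5, 10.2, -0.5]
gripper_width: 19.8
gripper_force: 4.3
```

Request:
{"op": "arm_command", "data": {"motion": [{"offset": [0.0001,-0.0039,0],"spin": 0.03},{"offset": [0.0001,-0.0039,0],"spin": 0.03},{"offset": [0,0,0],"spin": 0}]}}

```text
time_s: 21.92
ee_pos: [528.1, 51.0, 138.4]
ee_rot: [179.6, -0.1, 111.7]
force: [4.4, 9.3, -1.0]
gripper_width: 19.7
gripper_force: 4.0
```

Request:
{"op": "arm_command", "data": {"motion": [{"offset": [0.0001,-0.0039,0],"spin": 0.03},{"offset": [0.0001,-0.0039,0],"spin": 0.03},{"offset": [0.0001,-0.0039,0],"spin": 0.03}]}}

```text
time_s: 22.3
ee_pos: [517.7, 47.4, 138.5]
ee_rot: [179.5, -0.2, 106.5]
force: [6.3, 9.2, -0.2]
gripper_width: 19.9
gripper_force: 4.4
```

Request:
{"op": "arm_command", "data": {"motion": [{"offset": [0.0001,-0.0039,0],"spin": 0.03},{"offset": [0.0001,-0.0039,0],"spin": 0.03},{"offset": [0,0,0],"spin": 0}]}}

```text
time_s: 22.68
ee_pos: [510.3, 45.2, 138.6]
ee_rot: [179.5, -0.2, 103.1]
force: [6.7, 8.2, -0.7]
gripper_width: 19.7
gripper_force: 4.1
```

A radial friction component is building up, so I'll back off briefly to release it and then push on in shorter strokes.

Request:
{"op": "arm_command", "data": {"motion": [{"offset": [0,0.003,0],"spin": 0},{"offset": [0,0,0],"spin": 0},{"offset": [0,-0.003,0],"spin": 0},{"offset": [0,0,0],"spin": 0}]}}

```text
time_s: 23.18
ee_pos: [510.6, 44.7, 138.7]
ee_rot: [179.5, -0.1, 103.1]
force: [7.6, 7.3, 0.4]
gripper_width: 20.0
gripper_force: 4.0
```

Request:
{"op": "arm_command", "data": {"motion": [{"offset": [0.0002,-0.0026,0],"spin": 0.02},{"offset": [0.0002,-0.0026,0],"spin": 0.02},{"offset": [0,0,0],"spin": 0}]}}

```text
time_s: 23.55
ee_pos: [506.0, 43.8, 139.0]
ee_rot: [179.4, -0.1, 100.8]
force: [7.2, 6.0, -1.3]
gripper_width: 20.1
gripper_force: 4.3
```

Request:
{"op": "arm_command", "data": {"motion": [{"offset": [0.0002,-0.0026,0],"spin": 0.02},{"offset": [0.0002,-0.0026,0],"spin": 0.02},{"offset": [0,0,0],"spin": 0}]}}

```text
time_s: 23.92
ee_pos: [501.1, 43.0, 139.0]
ee_rot: [179.4, -0.1, 98.6]
force: [8.0, 5.4, -0.7]
gripper_width: 19.7
gripper_force: 4.3
```

Request:
{"op": "arm_command", "data": {"motion": [{"offset": [0.0004,-0.0026,0],"spin": 0.02},{"offset": [0.0004,-0.0026,0],"spin": 0.02},{"offset": [0,0,0],"spin": 0}]}}

```text
time_s: 24.3
ee_pos: [496.3, 42.5, 139.2]
ee_rot: [179.3, -0.0, 96.3]
force: [8.4, 3.3, 1.2]
gripper_width: 20.3
gripper_force: 4.5
```

Request:
{"op": "arm_command", "data": {"motion": [{"offset": [0.0004,-0.0026,0],"spin": 0.02},{"offset": [0.0004,-0.0026,0],"spin": 0.02},{"offset": [0,0,0],"spin": 0}]}}

```text
time_s: 24.68
ee_pos: [491.4, 42.2, 139.4]
ee_rot: [179.3, 0.0, 94.0]
force: [9.0, 1.3, 0.2]
gripper_width: 20.0
gripper_force: 4.6
```

Request:
{"op": "arm_command", "data": {"motion": [{"offset": [0.0004,-0.0026,0],"spin": 0.02},{"offset": [0.0004,-0.0026,0],"spin": 0.02},{"offset": [0,0,0],"spin": 0}]}}

```text
time_s: 25.05
ee_pos: [486.5, 42.0, 139.5]
ee_rot: [179.2, 0.1, 91.8]
force: [9.1, -0.6, 2.0]
gripper_width: 20.2
gripper_force: 4.7
```

Request:
{"op": "arm_command", "data": {"motion": [{"offset": [0.0001,-0.0026,0],"spin": 0.02},{"offset": [0.0001,-0.0026,0],"spin": 0.02},{"offset": [0,0,0],"spin": 0}]}}

```text
time_s: 25.42
ee_pos: [481.3, 41.9, 139.5]
ee_rot: [179.2, 0.1, 89.5]
force: [10.0, -1.8, 1.5]
gripper_width: 19.9
gripper_force: 4.8
```

Request:
{"op": "arm_command", "data": {"motion": [{"offset": [0.0001,-0.0026,0],"spin": 0.02},{"offset": [0.0001,-0.0026,0],"spin": 0.02},{"offset": [0,0,0],"spin": 0}]}}

```text
time_s: 25.8
ee_pos: [476.2, 42.0, 139.5]
ee_rot: [179.2, 0.1, 87.2]
force: [8.9, -2.0, 1.3]
gripper_width: 20.1
gripper_force: 4.8
```

Request:
{"op": "arm_command", "data": {"motion": [{"offset": [0.0001,-0.0026,0],"spin": 0.02},{"offset": [0.0001,-0.0026,0],"spin": 0.02},{"offset": [0,0,0],"spin": 0}]}}

```text
time_s: 26.18
ee_pos: [471.0, 42.3, 139.6]
ee_rot: [179.2, 0.1, 84.9]
force: [9.8, -3.2, -0.0]
gripper_width: 19.9
gripper_force: 4.9
```

Request:
{"op": "arm_command", "data": {"motion": [{"offset": [0,-0.0026,0],"spin": 0.02},{"offset": [0,-0.0026,0],"spin": 0.02},{"offset": [0,0,0],"spin": 0}]}}

```text
time_s: 26.55
ee_pos: [465.8, 42.8, 139.6]
ee_rot: [179.2, 0.0, 82.6]
force: [9.1, -4.1, 0.2]
gripper_width: 20.0
gripper_force: 5.0
```

Request:
{"op": "arm_command", "data": {"motion": [{"offset": [0,-0.0026,0],"spin": 0.02},{"offset": [0,-0.0026,0],"spin": 0.02},{"offset": [0,0,0],"spin": 0}]}}

```text
time_s: 26.92
ee_pos: [460.7, 43.4, 139.5]
ee_rot: [179.2, 0.0, 80.3]
force: [9.1, -3.9, 2.0]
gripper_width: 20.0
gripper_force: 5.0
```

Request:
{"op": "arm_command", "data": {"motion": [{"offset": [0,-0.0026,0],"spin": 0.02},{"offset": [0,-0.0026,0],"spin": 0.02},{"offset": [0,0,0],"spin": 0}]}}

```text
time_s: 27.3
ee_pos: [455.5, 44.3, 139.5]
ee_rot: [179.2, 0.0, 78.1]
force: [9.3, -4.1, 0.1]
gripper_width: 20.1
gripper_force: 5.1
```

Request:
{"op": "arm_command", "data": {"motion": [{"offset": [0,-0.0026,0],"spin": 0.02},{"offset": [0,-0.0026,0],"spin": 0.02},{"offset": [0,0,0],"spin": 0}]}}

```text
time_s: 27.68
ee_pos: [450.4, 45.4, 139.5]
ee_rot: [179.2, -0.0, 75.8]
force: [9.2, -4.5, -0.0]
gripper_width: 19.9
gripper_force: 5.1
```

Request:
{"op": "arm_command", "data": {"motion": [{"offset": [0,-0.0026,0],"spin": 0.02},{"offset": [0,-0.0026,0],"spin": 0.02},{"offset": [0,0,0],"spin": 0}]}}

```text
time_s: 28.05
ee_pos: [445.3, 46.7, 139.5]
ee_rot: [179.2, -0.0, 73.5]
force: [9.1, -4.5, 0.8]
gripper_width: 20.1
gripper_force: 5.1
```

Request:
{"op": "arm_command", "data": {"motion": [{"offset": [0,-0.0026,0],"spin": 0.02},{"offset": [0,-0.0026,0],"spin": 0.02},{"offset": [0,0,0],"spin": 0}]}}

```text
time_s: 28.42
ee_pos: [440.3, 48.1, 139.4]
ee_rot: [179.2, -0.1, 71.2]
force: [9.5, -4.1, 1.5]
gripper_width: 20.3
gripper_force: 5.2
```

Request:
{"op": "arm_command", "data": {"motion": [{"offset": [0,-0.0026,0],"spin": 0.02},{"offset": [0,0,0],"spin": 0}]}}

```text
time_s: 28.68
ee_pos: [437.9, 49.0, 139.4]
ee_rot: [179.2, -0.1, 70.1]
force: [8.3, -5.1, 1.8]
gripper_width: 20.1
gripper_force: 5.2
```

Request:
{"op": "arm_command", "data": {"motion": [{"offset": [0,-0.0026,0],"spin": 0.02},{"offset": [0,0,0],"spin": 0}]}}

```text
time_s: 28.92
ee_pos: [436.2, 49.7, 139.7]
ee_rot: [179.1, -0.1, 68.9]
force: [10.7, -5.8, 1.9]
gripper_width: 20.3
gripper_force: 6.0
```

Force is jumping, so the stop is probably here. A few small pushes will confirm it.

Request:
{"op": "arm_command", "data": {"motion": [{"offset": [0,-0.001,0],"spin": 0.006},{"offset": [0,0,0],"spin": 0}]}}

```text
time_s: 29.18
ee_pos: [435.7, 49.9, 139.8]
ee_rot: [179.1, -0.1, 68.6]
force: [11.5, -6.1, 1.2]
gripper_width: 20.1
gripper_force: 6.4
```

Request:
{"op": "arm_command", "data": {"motion": [{"offset": [0,-0.001,0],"spin": 0.006},{"offset": [0,0,0],"spin": 0}]}}

```text
time_s: 29.42
ee_pos: [434.9, 50.3, 139.8]
ee_rot: [179.1, -0.1, 68.2]
force: [11.5, -6.2, 0.9]
gripper_width: 21.8
gripper_force: 6.5
```

Request:
{"op": "arm_command", "data": {"motion": [{"offset": [0,0,0],"spin": 0},{"offset": [0,0,0],"spin": 0},{"offset": [0,0,0],"spin": 0}], "newtons": 7.2}}

```text
time_s: 29.8
ee_pos: [435.3, 50.1, 139.9]
ee_rot: [179.0, -0.1, 68.3]
force: [11.6, -6.4, 1.6]
gripper_width: 20.0
gripper_force: 6.8
```

Request:
{"op": "arm_command", "data": {"motion": [{"offset": [0,0.003,0],"spin": 0},{"offset": [0,0.002,0],"spin": 0},{"offset": [0,0,0],"spin": 0}]}}

```text
time_s: 30.18
ee_pos: [438.0, 49.0, 139.2]
ee_rot: [179.3, -0.1, 68.2]
force: [9.0, -2.9, 0.8]
gripper_width: 20.3
gripper_force: 4.7
```

Request:
{"op": "arm_command", "data": {"motion": [{"offset": [0,0,0],"spin": 0},{"offset": [0,0,0],"spin": 0},{"offset": [0,0,0],"spin": 0},{"offset": [0,0,-0.02],"spin": 0},{"offset": [0,0,-0.03],"spin": 0}], "jaw": 0.05}}

```text
time_s: 30.8
ee_pos: [430.6, 49.7, 186.7]
ee_rot: [-179.7, 0.2, 68.1]
force: [0.0, -0.3, -0.0]
gripper_width: 50.0
gripper_force: 0.0
```

Request:
{"op": "arm_command", "data": {"motion": [{"offset": [0,0,-0.05],"spin": 0},{"offset": [-0.04,0,-0.03],"spin": 0},{"offset": [0,0,0],"spin": 0}]}}

```text
time_s: 31.18
ee_pos: [417.3, 11.7, 269.1]
ee_rot: [179.9, 0.0, 67.9]
force: [0.4, -0.3, 0.1]
gripper_width: 49.9
gripper_force: 0.0
```

```bash
python3 - <<'E'
from h import *
np.set_printoptions(precision=1,suppress=True)
p,d,m,T=look('e',['key_corner','strap_toe'])
v,u=np.mgrid[0:384,0:512];x=(u-m['cx'])/m['fx']*d;y=(v-m['cy'])/m['fy']*d
P=np.stack([x,y,d],-1)@T[:3,:3].T+T[:3,3]
k=(p.max(2)<90)&(P[...,2]>120)&(P[...,2]<165)&(np.hypot(P[...,0]-479.6,P[...,1]-172)<165)
Q=P[k];print(len(Q),Q.min(0),Q.max(0));r=np.hypot(Q[:,0]-479.6,Q[:,1]-172)
for a in range(10,150,20):
    q=abs(r-a)<8
    if q.sum()>5:print(a,np.percentile(Q[q,2],90),Q[q].mean(0))
b=cv2.resize(p,(640,480));cv2.imwrite('pics/e.png',b)
E
```

```text
tcp [417.3  11.7 269.1] [179.9   0.   67.9] F [ 0.4 -0.3  0.1] 31.175
key_corner 0.85 [286.6 293.9] 73.33445 [433.9  31.2 360. ]
strap_toe 0.56 [276.8 159. ] 425.864 [448.4   4.7   1.6]
2086 [444.5  29.1 122. ] [483.5 164.6 146. ]
10 144.86854625634044 [476.4 158.7 143. ]
30 142.84372338866052 [473.8 143.  141. ]
50 140.0967612388007 [469.9 123.3 138.4]
70 137.31643875892487 [465.6 103.5 135.6]
90 134.68774016120872 [461.4  84.  132.8]
110 131.95835386563397 [457.1  64.5 130.1]
130 129.05655126190157 [453.   44.9 127.4]
```

View pics/e.png

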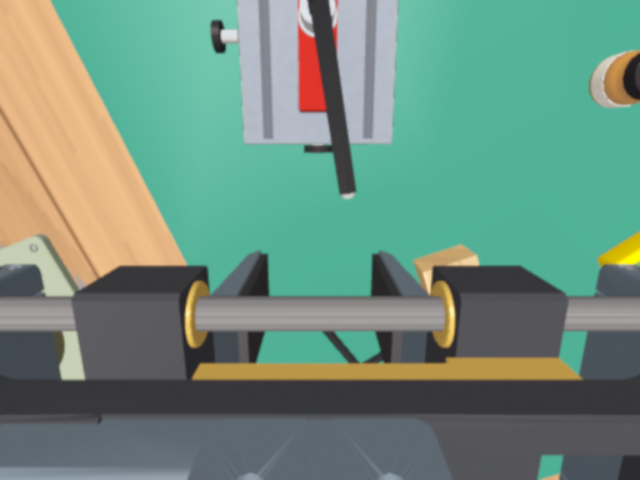

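The key stands in the screw, let go. Its long arm runs from the head (320,10) to its tip (348,192) and sags only 0.13 rad. The push rose to about 1.7 N m against a rigid stop. I'll hand it in.

```bash
python3 -c "
from workcell import env
print(env.job_done())"
```

```text
the job is handed in; nothing more can be done
None
```

I handed the job in at about 31 s: the key is let go and standing in the clamp screw, about 17 mm deep when seated and sagging about 0.13 rad. The screw feels tight against its stop after roughly 1.37 rad, holding rigid at about 1.7 N m. Push force stayed near 13 N, below what slides the table, but I didn't re-measure the plate, and the hand-in returned no verdict.

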